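# Match the piston on the balance and shut the windbreak door

### The arm

A 6-joint arm with a two-finger parallel gripper is mounted at the origin on the work surface. World frame = base frame: x ahead of the robot, y to its left, z up, the work surface at z = 0. Lengths are in m, angles in degrees, forces in N, time in s.
With the tool pointing down it reaches from about 0.25 to 0.725 m from the base axis. Payload 9.7 kg.
Tool frame: the origin (TCP) lies midway between the tips of the shut fingers; the grasp point (between the pads) lies 19 mm behind it; z points along the fingers, y is the line along which they close (so a half turn about z gives the same grasp; the last joint's range is limited). The gripper opens to 85 mm and grips with 20 to 120 N. Pads are 22 mm wide; open, the fingers measure 114 mm over their backs; the gripper's body (76 mm by 85 mm) begins 54 mm behind the grasp point. The pads swing forward as they close: fully open they stand 13 mm farther back than shut.
Start: joints at [-63.484, 4.979, 10.078, 95.1, 0, 90], TCP at [0.246, -0.492, 0.231] pointing down, gripper open.
Joint ranges: [-179.16, 179.16], [-48.56, 103.87], [-65.8, 70.77], [-126.05, 130.52], [-82.76, 87.17], [-180, 180]. Speed limits (degrees/s): [127.2, 127.2, 147.25, 180, 180, 180].

### API

Orientations are given as [roll, pitch, yaw] about the fixed x, y, z axes, in that order (R = Rz(yaw) Ry(pitch) Rx(roll)).
In Python, from workcell import readout, imaging, bot, spotter gives the robot as it stands.
- The arm moves only by the shell command python3 -m jog 'ROWS' [FORCE]. ROWS is JSON, a list of rows, each an object with "rotation": the turn, a rotation vector about the world's x, y, z in degrees, a list of three; "translation": the shift along the world's x, y, z in mm, a list of three; "grip": the finger opening in mm, from 0 to 85.4. In form: [{"rotation": [wx, wy, wz], "translation": [dx, dy, dz], "grip": grip}, ...]. A call has 1 to 20 rows; each row is the pose to reach, as a shift and turn from the pose commanded when the call began; what a row does not reach only later rows make up. A row lasts 1/10 s, in which the tool goes at most 50 mm and 8.59 degrees, less where a joint would pass 70% of its speed; a pose out of reach is approached as far as the arm can. A call with a gripper value outside its range is refused whole. The fingers move at their own pace and stop on an object; FORCE is the grip in N (left out, the last holds). Time passes only in rows, so rows that repeat a pose let the fingers close. It gives the time, the measured TCP pose, the force, the opening and the grip force at its end, in the units of the state.
- readout.get_obs(): the state, without advancing time (a new reading comes with each control period).
- imaging.camera(name): name is "scene" or "side" or "wrist"; returns (picture, depth): 384x512x3 uint8, red, green, blue; 384x512 float32, m along the optical axis (not along the pixel's ray), 0 where there is no reading.
- imaging.camera_info(name): a dict with "vertical_fov" (degrees; the focal length in pixels is half the picture's height over the tangent of half this angle, whatever the lens; pixels are square), "cx", "cy" (the principal point, pixels), "k1" (the pictures are not rectified: a ray, as slopes to the right and down, at radius r is drawn at 1 + k1 r^2 times it, then the intrinsics apply), "extrinsics" (4x4, takes a point from camera to world coordinates); the wrist camera has in their place "tool_from_camera" (4x4, takes a point from camera to tool coordinates, whose origin is the TCP and whose axes are the flange's). Camera axes: x right, y down, z forward; pixel columns grow to the right and rows downward; lengths in m; the calibration is good to about 2 mm. A picture is of the moment at which its call begins: read the wrist's pose just before it. camera_info takes no time and is no camera call.
- bot.job_done(): hands the job in; it is judged then, once.
Trained networks look in the newest picture that a camera, given by its name, has taken for a name from the list of things; names that differ only in an ending like _2 or _b are one class to them, and where a whole thing is asked for, a point or a joint stands for the part that bears it (a point fixed in the world has none). Each returns a list of dicts, best first, with "confidence" (0 to 1); they miss things now and then, are a little off and sometimes report something else, mostly with a low value. They report only what shows in the picture. A call takes as long as a camera call.
- spotter.spot_in(camera, target): "box" ([centre column, centre row, width, height] in pixels, round what is visible of it).
- spotter.mark_of(camera, target): "uv" ([column, row] in pixels: a listed point, or the origin of a listed thing).
The state is a dict: "time": time; "q": joint angles; "qd": joint speeds; "joint_efforts": joint torques, N m; "ee_pos": TCP position; "tcp_rot": TCP orientation; "wrist_force": force on the tool from outside, world axes, zero at the start; "torque": the same for the moment, N m; "opening": finger opening in m; "grasp_force": force on a finger pad.
Only numpy, scipy, OpenCV 4.12 (cv2) and the standard library are available. Lean on these libraries where they do the work, as an engineer would, in place of code of your own. Each camera call takes 0.05 s, during which the arm holds its last target. There are 200 camera calls.

### The job

One piston already stands on the twin-pan balance. Take the piston with the same colour of paint mark from the bench and set it down gently, upright and wholly on the balance's free pan; then push the windbreak door fully shut, without slamming it, until it seats on its catch and stays shut when you let go. Leave the piston already weighed on its pan, and do not disturb the other pistons or the connecting rod near them.

Things in the scene. Friction and masses are not known exactly. Their poses are not given: they have to be found in the camera images.
- balance: grey twin-pan balance fixed to the bench: base 200 x 262 x 20 mm (x, y, z); on it a low windbreak, open at the top, of clear 4 mm plates up to 105 mm above the bench: side walls centred at y = +121 and -121 mm, back wall at x = +85 mm. Its front (-x) is the doorway. Origin: centre of the base's underside; x points to the back, y to the hinge side, z up.
- pan_hinge_side (a point): centre of the top of the pan nearer the hinge (78 mm diameter, 26 mm above the bench), already holding a piston. Axes as the balance.
- pan_latch_side (a point): centre of the top of the free pan nearer the latch (78 mm diameter, 26 mm above the bench), 104 mm from the other. 67 mm from the side wall, 78 mm from the back wall. Axes as the balance.
- guard_door (a joint): angle of the windbreak door, rad: 0 is shut on its catch, grows as the free edge swings out to the front, up to 1.2; starts open. The spring roller catch starts to resist at about 0.07 (about 6 N at the free edge) and past about 0.03 it draws the door in to 0. The hinge is otherwise light and the door stays where it is left.
- door_hinge (a point): point on the door's vertical hinge axis, in the middle of its thickness, 64 mm above the bench; axes turn with the door: -y runs along the door to its free edge, -x is the normal of its outer face. Door panel 242 mm long, 8 mm thick, from 22 to 105 mm above the bench: clear, with a blue frame.
- door_push (a point): point on the door's outer face, on the wide blue upright near the free edge, 215 mm from the hinge axis, 64 mm above the bench; axes as door_hinge (push along +x). The upright is 42 mm wide, from 200 to 242 mm from the hinge. A small pull handle stands 24 mm out between 96 and 154 mm from the hinge.
- piston_blue_1: aluminium engine piston, 54 mm diameter, 48 mm tall, 0.14 kg, standing upright with its crown up; a round 36 mm blue paint mark on the crown. Origin: centre of the underside, z up. It stands either on the balance's hinge-side pan or on the setting block, never on the open bench; it is never the one to move.
- piston_yellow_1: aluminium engine piston, 54 mm diameter, 48 mm tall, 0.14 kg, standing upright with its crown up; a round 36 mm yellow paint mark on the crown. Origin: centre of the underside, z up. It stands either on the balance's hinge-side pan or on the setting block, never on the open bench; it is never the one to move.
- piston_blue_2: aluminium engine piston, 54 mm diameter, 48 mm tall, 0.14 kg, standing upright with its crown up; a round 36 mm blue paint mark on the crown. Origin: centre of the underside, z up. It stands on the open bench. It is the one to move if piston_blue_1 is on the balance.
- piston_yellow_2: aluminium engine piston, 54 mm diameter, 48 mm tall, 0.14 kg, standing upright with its crown up; a round 36 mm yellow paint mark on the crown. Origin: centre of the underside, z up. It stands on the open bench. It is the one to move if piston_yellow_1 is on the balance.
- piston_red_2: aluminium engine piston, 54 mm diameter, 48 mm tall, 0.14 kg, standing upright with its crown up; a round 36 mm red paint mark on the crown. Origin: centre of the underside, z up. It stands on the open bench and has no match here: leave it.
- setting_block: dark steel block 90 x 90 x 26 mm fixed to the bench, holding the other colour's piston. Origin: centre of the underside.
- con_rod_a: the nearer of two loose steel connecting rods, 160 x 52 x 18 mm, lying on the bench along its x; origin near the middle of its underside. Leave it.

How it is judged:
By the outcome, as a careful person would: the job done as asked, in the order asked, and still so for the second after the job is handed in, with the robot touching nothing.
It also fails if it takes over 54 s, if anything falls off the work surface, if the arm or the gripper's body presses on something with over 40 N, if the wrist force passes 120 N, or if a joint passes its speed limit or range.

## Working session

There is one attempt and no reset: what is moved stays moved. The work goes in short steps, Python scripts to look and compute and a shell command to move; the robot and the scene stay as the last step left them, time stands still between calls to the robot, and variables do not carry over. Pictures are saved under pics/ and viewed, at most 10 in all, crops included, and the job is handed in when it is done.

```bash
mkdir -p pics; cat > h.py <<'E'
import numpy as np, cv2
from scipy.spatial.transform import Rotation as R
from workcell import readout, imaging, bot, spotter
def T(name):
    i=imaging.camera_info(name)
    if 'extrinsics' in i: return i,np.array(i['extrinsics'])
    o=readout.get_obs(); M=np.eye(4); M[:3,:3]=R.from_euler('xyz',o['tcp_rot'],degrees=True).as_matrix(); M[:3,3]=o['ee_pos']
    return i,M@np.array(i['tool_from_camera'])
def rays(i,uv):
    uv=np.atleast_2d(np.array(uv,float)); f=192/np.tan(np.radians(i['vertical_fov']/2))
    d=(uv-[i['cx'],i['cy']])/f; s=d.copy()
    for _ in range(20): s=d/(1+i['k1']*(s**2).sum(1,keepdims=True))
    return np.c_[s,np.ones(len(s))]
def onz(i,M,uv,z):
    d=rays(i,uv)@M[:3,:3].T; o=M[:3,3]; return o+d*((z-o[2])/d[:,2])[:,None]
def cloud(i,M,D):
    v,u=np.mgrid[:384,:512]; r=rays(i,np.c_[u.ravel(),v.ravel()])
    return ((r*D.ravel()[:,None])@M[:3,:3].T+M[:3,3]).reshape(384,512,3)
E
python3 - <<'E'
from h import *
o=readout.get_obs(); print(o)
for n in ['scene','side']:
    i,M=T(n); p,D=imaging.camera(n); cv2.imwrite(f'pics/{n}0.png',p[:,:,::-1]); np.savez(f'{n}0.npz',p=p,D=D)
    print(n,M[:3,3].round(3),i['vertical_fov'])
    for t,z in [('pan_latch_side',.026),('pan_hinge_side',.026),('door_hinge',.064),('door_push',.064),('balance',0),('piston_blue_2',0),('piston_yellow_2',0),('piston_red_2',0),('setting_block',0),('con_rod_a',0)]:
        for k in spotter.mark_of(n,t)[:4]:
            print(t,round(k['confidence'],2),np.round(k['uv']),onz(i,M,k['uv'],z)[0].round(3))
E
```

```text
{'time': 0.0, 'q': array([-6.34855096e+01,  5.01134278e+00,  1.00348871e+01,  9.51003054e+01,
       -8.75459204e-05,  9.00014956e+01]), 'qd': array([ 0.06787364,  0.0596428 , -0.06033317,  0.04225574, -0.0178758 ,
        0.067306  ]), 'joint_efforts': array([-1.12375608e-03, -5.20392466e+01,  4.64807224e+01,  1.61880342e-02,
       -1.95975485e-05,  1.75677354e-05]), 'ee_pos': array([ 0.24542927, -0.49194434,  0.23058463]), 'tcp_rot': array([-1.79923239e+02,  8.95495153e-05,  2.65129949e+01]), 'wrist_force': array([ 0.67401661,  0.38889052, -0.63118625]), 'torque': array([ 0.00390091,  0.01459639, -0.063866  ]), 'grasp_force': 0.0, 'opening': 0.08557159168642546}
scene [1.049 0.491 0.871] 56.125123622147235
pan_latch_side 0.92 [221. 235.] [0.666 0.018 0.026]
pan_hinge_side 0.56 [240. 264.] [0.698 0.124 0.026]
door_hinge 0.56 [288. 254.] [0.609 0.212 0.064]
door_push 0.91 [302. 198.] [0.426 0.123 0.064]
door_push 0.67 [382. 288.] [0.534 0.442 0.064]
balance 0.78 [236. 252.] [0.667 0.076 0.   ]
piston_blue_2 0.87 [382. 286.] [0.486 0.437 0.   ]
piston_blue_2 0.62 [222. 172.] [ 0.464 
[... 340 characters left out ...]
0.895 0.874] 48.387443382003276
pan_latch_side 0.94 [217. 211.] [0.681 0.026 0.026]
pan_hinge_side 0.81 [205. 236.] [0.698 0.124 0.026]
door_hinge 0.69 [226. 254.] [0.622 0.216 0.064]
door_hinge 0.26 [304. 231.] [0.432 0.123 0.064]
door_push 0.88 [302. 227.] [0.437 0.106 0.064]
piston_blue_2 0.93 [265. 348.] [0.507 0.427 0.   ]
piston_blue_2 0.62 [294. 179.] [ 0.465 -0.165 -0.   ]
piston_yellow_2 0.82 [312. 147.] [ 0.411 -0.349  0.   ]
piston_yellow_2 0.56 [204. 238.] [0.706 0.11  0.   ]
piston_red_2 0.68 [270. 157.] [ 0.553 -0.279  0.   ]
setting_block 0.84 [271. 354.] [0.493 0.441 0.   ]
setting_block 0.33 [246. 138.] [ 0.648 -0.384  0.   ]
con_rod_a 0.69 [243. 136.] [ 0.663 -0.401  0.   ]
```

```bash
python3 - <<'E'
from h import *
ims=[]
for n in ['scene','side']:
    i,M=T(n); z=np.load(f'{n}0.npz'); C=cloud(i,M,z['D']); p=z['p']; ims.append(p)
    hsv=cv2.cvtColor(p,cv2.COLOR_RGB2HSV)
    for nm,xy in [('yb',(.407,-.348)),('bb',(.465,-.176)),('rb',(.563,-.287)),('yp',(.697,.115)),('bs',(.495,.435))]:
        m=(np.hypot(C[...,0]-xy[0],C[...,1]-xy[1])<.06)&(hsv[...,1]>120)&(z['D']>0)&(C[...,2]>.035)
        if m.sum()>5:
            v,u=np.nonzero(m); c=[(u.min()+u.max())/2,(v.min()+v.max())/2]; zz=np.median(C[m][:,2])
            nz=.048 if nm[1]=='b' and nm!='bs' else .074
            print(n,nm,m.sum(),'z',zz.round(3),'hue',np.median(hsv[m][:,0]),np.median(C[m],0).round(4),'planecentroid',onz(i,M,[u.mean(),v.mean()],nz)[0].round(4))
    # blue door frame points
    m=(hsv[...,0]>100)&(hsv[...,0]<125)&(hsv[...,1]>110)&(C[...,2]>.085)&(C[...,2]<.12)&(z['D']>0)&(C[...,0]>.35)&(C[...,0]<.75)&(C[...,1]>0)&(C[...,1]<.3)
    q=C[m][:,:2]
    if len(q): print(n,'door',len(q),q.min(0).round(3),q.max(0).round(3)); l=cv2.fitLine(q.astype(np.float32),cv2.DIST_HUBER,0,.01,.01).ravel(); print(l.round(3))
cv2.imwrite('pics/both.png',np.hstack([cv2.resize(ims[0][100:340,80:420],(400,282)),cv2.resize(ims[1][110:380,160:360],(400,540))[:282]])[:,:,::-1])
cv2.imwrite('pics/sc.png',cv2.resize(ims[0][110:330,100:420],(800,550),interpolation=cv2.INTER_CUBIC)[:,:,::-1])
cv2.imwrite('pics/sd.png',cv2.resize(ims[1][110:380,150:370],(489,600),interpolation=cv2.INTER_CUBIC)[:,:,::-1])
E
```

```text
scene yb 59 z 0.049 hue 28.0 [ 0.4057 -0.3435  0.0494] planecentroid [ 0.4043 -0.3448  0.048 ]
scene bb 45 z 0.05 hue 110.0 [ 0.4663 -0.1834  0.0497] planecentroid [ 0.4643 -0.1848  0.048 ]
scene rb 71 z 0.05 hue 2.0 [ 0.5617 -0.2842  0.0503] planecentroid [ 0.5602 -0.2871  0.048 ]
scene yp 141 z 0.076 hue 29.0 [0.6927 0.1249 0.0756] planecentroid [0.6922 0.124  0.074 ]
scene bs 124 z 0.075 hue 110.0 [0.501  0.4401 0.0755] planecentroid [0.4997 0.4401 0.074 ]
scene door 149 [0.415 0.101] [0.621 0.212]
[0.878 0.478 0.537 0.167]
side yb 53 z 0.049 hue 28.0 [ 0.4064 -0.342   0.0492] planecentroid [ 0.4072 -0.3435  0.048 ]
side bb 58 z 0.049 hue 112.0 [ 0.4663 -0.1809  0.0491] planecentroid [ 0.4668 -0.1831  0.048 ]
side rb 56 z 0.05 hue 1.0 [ 0.5623 -0.2846  0.0495] planecentroid [ 0.5627 -0.2855  0.048 ]
side yp 110 z 0.074 hue 28.0 [0.694  0.1257 0.0744] planecentroid [0.6942 0.1252 0.074 ]
side bs 203 z 0.074 hue 111.0 [0.5012 0.441  0.0742] planecentroid [0.5012 0.4408 0.074 ]
side door 236 [0.411 0.097] [0.623 0.216]
[0.877 0.481 0.547 0.173]
```

View pics/sc.png

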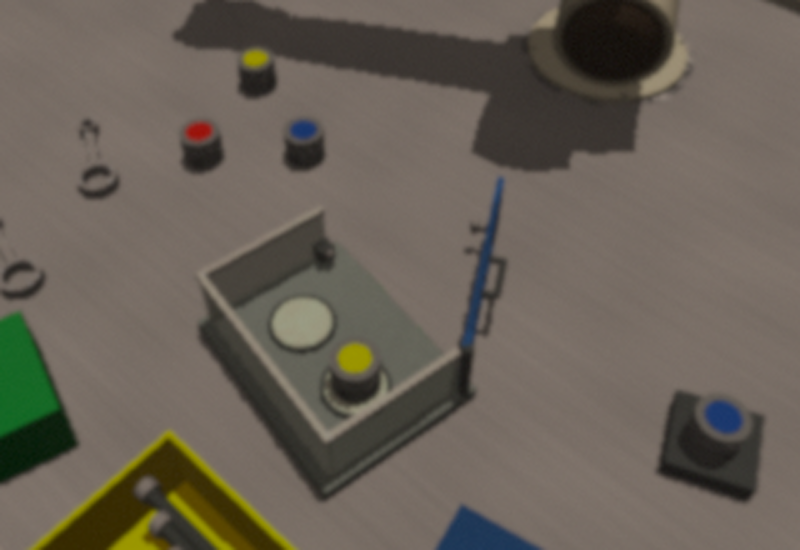

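View pics/sd.png

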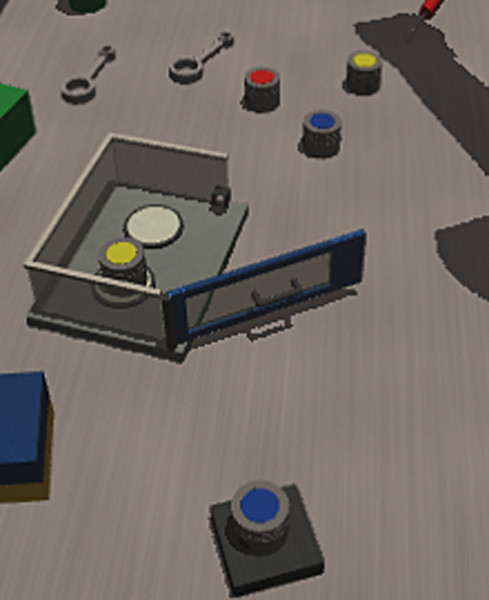

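Yellow is on the hinge-side pan, so the bench yellow piston (scene crop ~(256,62)) is the one to move. The door stands open, and the free latch-side pan is at crop ~(302,322). Next I measure the pan and the balance's yaw.

```bash
python3 - <<'E'
from h import *
for n in ['scene','side']:
    i,M=T(n); z=np.load(f'{n}0.npz'); C=cloud(i,M,z['D']); p=z['p']; D=z['D']
    g=p.astype(int).min(2); near=(np.hypot(C[...,0]-.672,C[...,1]-.022)<.06)&(D>0)&(abs(C[...,2]-.026)<.008)
    v,u=np.nonzero(near); print(n,np.percentile(g[near],[5,25,50,75,95]))
    thr,_=cv2.threshold(g[near].astype(np.uint8),0,255,cv2.THRESH_OTSU); m=near&(g>thr)
    v,u=np.nonzero(m); P=onz(i,M,np.c_[u,v],.026)[:,:2]
    hull=cv2.convexHull(P.astype(np.float32)); print('pan',thr,P.mean(0).round(4),cv2.minEnclosingCircle(hull),'h',np.median(C[m][:,2]))
    w=(abs(C[...,2]-.105)<.012)&(D>0)&(abs(C[...,0]-.67)<.2)&(abs(C[...,1]-.08)<.2)
    q=C[w][:,:2]; print('top',len(q))
    # back wall fit by yaw scan of balance frame about latch pan -> count points on walls
    best=[]
    c=P.mean(0)
    for a in np.radians(np.arange(-60,60,.5)):
        ex=np.array([np.cos(a),np.sin(a)]); ey=np.array([-ex[1],ex[0]])
        x=(q-c)@ex; y=(q-c)@ey
        s=((abs(x-.080)<.004)&(y>-.07)&(y<.176)).sum()+((abs(y+.069)<.004)&(x<.08)&(x>-.1)).sum()+((abs(y-.173)<.004)&(x<.08)&(x>-.1)).sum()
        best.append((s,np.degrees(a)))
    print(sorted(best)[-5:])
    h=np.array([.693,.1245])-c; print('yaw from pans',np.degrees(np.arctan2(-h[0],h[1])),np.hypot(*h))
E
```

```text
scene [ 66.   87.   91.  122.5 129. ]
pan 105.0 [0.6755 0.0238] ((0.6860008239746094, 0.01986849494278431), 0.04396762326359749) h 0.027472722623018808
top 1040
[(np.int64(612), np.float64(-10.5)), (np.int64(629), np.float64(-11.0)), (np.int64(630), np.float64(-12.5)), (np.int64(647), np.float64(-12.000000000000002)), (np.int64(653), np.float64(-11.5))]
yaw from pans -9.86983762705431 0.10225382889944734
side [ 39. 101. 106. 154. 161.]
pan 120.0 [0.6769 0.0247] ((0.67701256275177, 0.02434856817126274), 0.03339676931500435) h 0.026754520062387654
top 1227
[(np.int64(591), np.float64(-12.000000000000002)), (np.int64(614), np.float64(-11.5)), (np.int64(614), np.float64(-10.0)), (np.int64(626), np.float64(-11.0)), (np.int64(634), np.float64(-10.5))]
yaw from pans -9.179652566683716 0.10113384934756381
```

```bash
python3 -m jog '[{"rotation":[0,0,2],"translation":[15,14,0],"grip":85},{"rotation":[0,0,5],"translation":[40,37,-5],"grip":85},{"rotation":[0,0,8],"translation":[65,60,-15],"grip":85},{"rotation":[0,0,12],"translation":[90,83,-25],"grip":85},{"rotation":[0,0,16],"translation":[115,106,-35],"grip":85},{"rotation":[0,0,19],"translation":[140,129,-45],"grip":85},{"rotation":[0,0,21],"translation":[155,143,-50],"grip":85},{"rotation":[0,0,22],"translation":[160,148,-50],"grip":85},{"rotation":[0,0,22],"translation":[160,148,-50],"grip":85},{"rotation":[0,0,22],"translation":[160,148,-50],"grip":85}]' 30; python3 - <<'E'
from h import *
i,M=T('wrist'); p,D=imaging.camera('wrist'); C=cloud(i,M,D)
hsv=cv2.cvtColor(p,cv2.COLOR_RGB2HSV); m=((abs(hsv[...,0].astype(int)-28)<8)&(hsv[...,1]>120)).astype(np.uint8)
n,l,s,c=cv2.connectedComponentsWithStats(m)
for k in range(1,n):
    if s[k][4]>200: print(s[k],onz(i,M,c[k],.048)[0].round(4),np.median(C[l==k],0).round(4))
print(readout.get_obs()['ee_pos'],readout.get_obs()['tcp_rot'])
E
```

```text
time: 2.1
ee_pos: [0.4052, -0.3447, 0.1818]
tcp_rot: [180.0, 0.0, 48.5]
wrist_force: [0.1, 0.1, 0.7]
opening: 0.0848
grasp_force: 0.0
[ 235  158   38   36 1078] [ 0.4075 -0.3405  0.048 ] [ 0.4077 -0.3404  0.0491]
[ 0.40502841 -0.34489415  0.18172071] [1.79968917e+02 9.53270557e-03 4.84270211e+01]
```

```bash
python3 -m jog '[{"rotation":[0,0,0],"translation":[1,2,-15],"grip":85},{"rotation":[0,0,0],"translation":[1,2,-40],"grip":85},{"rotation":[0,0,0],"translation":[1,2,-70],"grip":85},{"rotation":[0,0,0],"translation":[1,2,-100],"grip":85},{"rotation":[0,0,0],"translation":[1,2,-125],"grip":85},{"rotation":[0,0,0],"translation":[1,2,-145],"grip":85},{"rotation":[0,0,0],"translation":[1,2,-160],"grip":85},{"rotation":[0,0,0],"translation":[1,2,-168],"grip":85},{"rotation":[0,0,0],"translation":[1,2,-171],"grip":85},{"rotation":[0,0,0],"translation":[1,2,-171],"grip":75},{"rotation":[0,0,0],"translation":[1,2,-171],"grip":65},{"rotation":[0,0,0],"translation":[1,2,-171],"grip":58},{"rotation":[0,0,0],"translation":[1,2,-171],"grip":52},{"rotation":[0,0,0],"translation":[1,2,-171],"grip":45},{"rotation":[0,0,0],"translation":[1,2,-171],"grip":40},{"rotation":[0,0,0],"translation":[1,2,-171],"grip":40},{"rotation":[0,0,0],"translation":[1,2,-171],"grip":40},{"rotation":[0,0,0],"translation":[1,2,-171],"grip":40}]' 30
```

```text
time: 3.95
ee_pos: [0.407, -0.3425, 0.0113]
tcp_rot: [179.9, -0.0, 48.5]
wrist_force: [-0.6, 0.6, 6.0]
opening: 0.0535
grasp_force: 31.4
```

```bash
python3 -m jog '[{"rotation":[0,0,0],"translation":[0,0,4],"grip":40},{"rotation":[0,0,0],"translation":[0,0,14],"grip":40},{"rotation":[0,0,0],"translation":[0,0,30],"grip":40},{"rotation":[0,0,0],"translation":[0,0,55],"grip":40},{"rotation":[0,0,0],"translation":[0,0,80],"grip":40},{"rotation":[0,0,0],"translation":[0,0,105],"grip":40},{"rotation":[0,0,0],"translation":[0,0,128],"grip":40},{"rotation":[0,0,0],"translation":[0,0,143],"grip":40},{"rotation":[0,0,0],"translation":[0,0,150],"grip":40},{"rotation":[0,0,0],"translation":[0,0,150],"grip":40}]' 40
python3 -m jog '[{"rotation":[0,0,1],"translation":[6,8,0],"grip":40},{"rotation":[0,0,2],"translation":[18,24,0],"grip":40},{"rotation":[0,0,4],"translation":[34,46,0],"grip":40},{"rotation":[0,0,6],"translation":[52,71,0],"grip":40},{"rotation":[0,0,8],"translation":[70,96,0],"grip":40},{"rotation":[0,0,10],"translation":[88,120,0],"grip":40},{"rotation":[0,0,12],"translation":[106,145,0],"grip":40},{"rotation":[0,0,14],"translation":[124,170,0],"grip":40},{"rotation":[0,0,16],"translation":[142,194,0],"grip":40},{"rotation":[0,0,18],"translation":[160,219,0],"grip":40},{"rotation":[0,0,20],"translation":[178,243,0],"grip":40},{"rotation":[0,0,22],"translation":[196,268,0],"grip":40},{"rotation":[0,0,24],"translation":[214,292,0],"grip":40},{"rotation":[0,0,26],"translation":[230,315,0],"grip":40},{"rotation":[0,0,28],"translation":[244,334,0],"grip":40},{"rotation":[0,0,29],"translation":[255,349,0],"grip":40},{"rotation":[0,0,30],"translation":[263,359,0],"grip":40},{"rotation":[0,0,30],"translation":[267,365,0],"grip":40},{"rotation":[0,0,30],"translation":[267,365,0],"grip":40},{"rotation":[0,0,30],"translation":[267,365,0],"grip":40}]'
python3 - <<'E'
from h import *
for n in ['scene','wrist']:
    p,D=imaging.camera(n); cv2.imwrite(f'pics/{n}1.png',p[:,:,::-1])
    i,M=T(n)
    for t in ['pan_latch_side','pan_hinge_side','door_hinge']:
        for k in spotter.mark_of(n,t)[:2]: print(n,t,round(k['confidence'],2),onz(i,M,k['uv'],.064 if 'door' in t else .026)[0].round(4))
E
```

```text
time: 4.95
ee_pos: [0.4068, -0.3423, 0.1609]
tcp_rot: [179.9, -0.0, 48.5]
wrist_force: [0.5, 0.1, -1.6]
opening: 0.0533
grasp_force: 42.3
time: 6.95
ee_pos: [0.6732, 0.0225, 0.1601]
tcp_rot: [-180.0, 0.0, 78.5]
wrist_force: [-0.0, -0.7, -1.1]
opening: 0.0527
grasp_force: 42.3
scene pan_latch_side 0.91 [0.6639 0.0255 0.026 ]
scene pan_latch_side 0.54 [0.6894 0.0771 0.026 ]
scene pan_hinge_side 0.55 [0.7013 0.1199 0.026 ]
scene door_hinge 0.94 [0.6193 0.2096 0.064 ]
wrist pan_latch_side 0.7 [0.6805 0.0251 0.026 ]
```

View pics/wrist1.png

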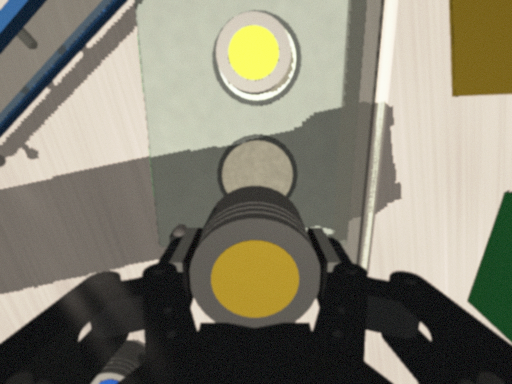

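The wrist view shows the yellow piston held upright. The free pan is at ~(259,174) with radius 38 px, and the hinge-side piston stands on its pan at ~(254,53).

```bash
python3 - <<'E'
from h import *
i,M=T('wrist')
P=onz(i,M,[[259,174],[221,174],[297,174],[259,136]],.026); print(P.round(4))
print(onz(i,M,[254,53],.074)[0])
E
```

```text
[[0.6792 0.0275 0.026 ]
 [0.6433 0.0348 0.026 ]
 [0.715  0.0201 0.026 ]
 [0.6863 0.063  0.026 ]]
[0.69463821 0.12649422 0.074     ]
```

```bash
python3 -m jog '[{"rotation":[0,0,0],"translation":[1,1,-4],"grip":40},{"rotation":[0,0,0],"translation":[2,2,-14],"grip":40},{"rotation":[0,0,0],"translation":[3,2,-28],"grip":40},{"rotation":[0,0,0],"translation":[3,2,-44],"grip":40},{"rotation":[0,0,0],"translation":[3,2,-60],"grip":40},{"rotation":[0,0,0],"translation":[3,2,-76],"grip":40},{"rotation":[0,0,0],"translation":[3,2,-90],"grip":40},{"rotation":[0,0,0],"translation":[3,2,-101],"grip":40},{"rotation":[0,0,0],"translation":[3,2,-109],"grip":40},{"rotation":[0,0,0],"translation":[3,2,-114],"grip":40},{"rotation":[0,0,0],"translation":[3,2,-117],"grip":40},{"rotation":[0,0,0],"translation":[3,2,-119],"grip":40},{"rotation":[0,0,0],"translation":[3,2,-120],"grip":40},{"rotation":[0,0,0],"translation":[3,2,-120],"grip":40},{"rotation":[0,0,0],"translation":[3,2,-120],"grip":40}]'
python3 -m jog '[{"rotation":[0,0,0],"translation":[0,0,-0.5],"grip":40},{"rotation":[0,0,0],"translation":[0,0,-1],"grip":40},{"rotation":[0,0,0],"translation":[0,0,-1],"grip":40}]'
python3 -m jog '[{"rotation":[0,0,0],"translation":[0,0,-0.5],"grip":40},{"rotation":[0,0,0],"translation":[0,0,-1],"grip":40},{"rotation":[0,0,0],"translation":[0,0,-1],"grip":40}]'
```

```text
time: 8.85
ee_pos: [0.6767, 0.0249, 0.0407]
tcp_rot: [180.0, -0.0, 78.5]
wrist_force: [-0.4, 0.1, -2.2]
opening: 0.053
grasp_force: 42.3
time: 9.15
ee_pos: [0.6765, 0.0249, 0.0392]
tcp_rot: [-180.0, 0.0, 78.5]
wrist_force: [0.8, -0.2, -0.8]
opening: 0.0531
grasp_force: 42.3
time: 9.45
ee_pos: [0.6765, 0.0248, 0.0382]
tcp_rot: [-180.0, 0.0, 78.5]
wrist_force: [-0.1, 0.7, -0.9]
opening: 0.0527
grasp_force: 42.3
```

```bash
python3 -m jog '[{"rotation":[0,0,0],"translation":[0,0,-0.5],"grip":40},{"rotation":[0,0,0],"translation":[0,0,-0.5],"grip":40}]'
python3 -m jog '[{"rotation":[0,0,0],"translation":[0,0,-0.5],"grip":40},{"rotation":[0,0,0],"translation":[0,0,-0.5],"grip":40}]'
```

```text
time: 9.65
ee_pos: [0.6765, 0.0249, 0.0377]
tcp_rot: [-180.0, -0.0, 78.5]
wrist_force: [-0.3, 0.5, -1.6]
opening: 0.053
grasp_force: 42.3
time: 9.85
ee_pos: [0.6766, 0.0249, 0.0374]
tcp_rot: [180.0, -0.0, 78.5]
wrist_force: [-0.3, 0.3, 0.2]
opening: 0.0534
grasp_force: 42.4
```

```bash
python3 -m jog '[{"rotation":[0,0,0],"translation":[0,0,-0.5],"grip":40},{"rotation":[0,0,0],"translation":[0,0,-0.5],"grip":40}]'
```

```text
time: 10.05
ee_pos: [0.6766, 0.0248, 0.0374]
tcp_rot: [180.0, -0.0, 78.5]
wrist_force: [-2.6, -0.3, 3.6]
opening: 0.0534
grasp_force: 42.7
```

```bash
python3 -m jog '[{"rotation":[0,0,0],"translation":[0,0,0],"grip":52},{"rotation":[0,0,0],"translation":[0,0,0],"grip":54},{"rotation":[0,0,0],"translation":[0,0,0],"grip":56},{"rotation":[0,0,0],"translation":[0,0,0],"grip":60},{"rotation":[0,0,0],"translation":[0,0,0],"grip":66},{"rotation":[0,0,0],"translation":[0,0,0],"grip":72},{"rotation":[0,0,0],"translation":[0,0,0],"grip":76},{"rotation":[0,0,0],"translation":[0,0,0],"grip":76},{"rotation":[0,0,0],"translation":[0,0,3],"grip":76},{"rotation":[0,0,0],"translation":[0,0,10],"grip":76},{"rotation":[0,0,0],"translation":[0,0,25],"grip":76},{"rotation":[0,0,0],"translation":[0,0,45],"grip":76},{"rotation":[0,0,0],"translation":[0,0,70],"grip":76},{"rotation":[0,0,0],"translation":[0,0,100],"grip":76},{"rotation":[0,0,0],"translation":[0,0,130],"grip":76},{"rotation":[0,0,0],"translation":[0,0,150],"grip":76},{"rotation":[0,0,0],"translation":[0,0,160],"grip":76},{"rotation":[0,0,0],"translation":[0,0,160],"grip":76}]' 20
python3 - <<'E'
from h import *
for n in ['side','wrist']:
    p,D=imaging.camera(n); cv2.imwrite(f'pics/{n}2.png',p[:,:,::-1]); i,M=T(n)
    hsv=cv2.cvtColor(p,cv2.COLOR_RGB2HSV); m=((abs(hsv[...,0].astype(int)-28)<8)&(hsv[...,1]>120)).astype(np.uint8)
    k,l,s,c=cv2.connectedComponentsWithStats(m)
    for j in range(1,k):
        q=onz(i,M,c[j],.074)[0]
        if s[j][4]>40 and abs(q[0]-.68)<.1 and abs(q[1]-.07)<.1: print(n,s[j],q.round(4))
E
```

```text
time: 11.85
ee_pos: [0.6771, 0.0249, 0.199]
tcp_rot: [179.8, -0.0, 78.5]
wrist_force: [0.7, -0.5, -1.0]
opening: 0.0759
grasp_force: 0.0
side [211 194  13   9  96] [0.6775 0.0244 0.074 ]
side [198 219  14  10 111] [0.6941 0.1252 0.074 ]
wrist [ 229   42   42   45 1498] [0.6934 0.1266 0.074 ]
wrist [ 235  163   39   38 1165] [0.6765 0.0266 0.074 ]
```

View pics/wrist2.png

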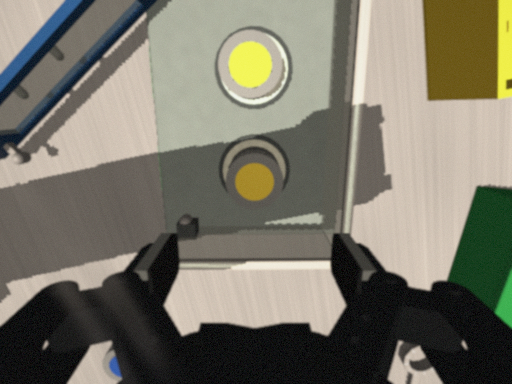

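Both yellow pistons stand upright on their pans: the placed one at ~(254,182) and the original at ~(250,64). The door is at upper left, so next I shut the gripper and move to the door's outer side.

```bash
python3 -m jog '[{"rotation":[0,0,2],"translation":[-10,4,0],"grip":40},{"rotation":[0,0,6],"translation":[-30,13,5],"grip":20},{"rotation":[0,0,10],"translation":[-60,26,5],"grip":0},{"rotation":[0,0,14],"translation":[-90,39,5],"grip":0},{"rotation":[0,0,18],"translation":[-120,52,5],"grip":0},{"rotation":[0,0,22],"translation":[-150,65,5],"grip":0},{"rotation":[0,0,26],"translation":[-180,79,5],"grip":0},{"rotation":[0,0,30],"translation":[-210,92,5],"grip":0},{"rotation":[0,0,34],"translation":[-236,104,5],"grip":0},{"rotation":[0,0,37],"translation":[-255,112,0],"grip":0},{"rotation":[0,0,40],"translation":[-265,117,0],"grip":0},{"rotation":[0,0,40],"translation":[-268,118,0],"grip":0},{"rotation":[0,0,40],"translation":[-268,118,0],"grip":0}]'
python3 - <<'E'
from h import *
for n in ['scene','side']:
    p,D=imaging.camera(n); i,M=T(n); C=cloud(i,M,D); hsv=cv2.cvtColor(p,cv2.COLOR_RGB2HSV)
    m=(hsv[...,0]>100)&(hsv[...,0]<125)&(hsv[...,1]>110)&(C[...,2]>.092)&(C[...,2]<.115)&(D>0)&(C[...,0]>.35)&(C[...,0]<.75)&(C[...,1]>0)&(C[...,1]<.3)
    q=C[m][:,:2]; l=cv2.fitLine(q.astype(np.float32),cv2.DIST_HUBER,0,.01,.01).ravel(); print(n,len(q),q.min(0),q.max(0),l.round(4),np.degrees(np.arctan2(l[1],l[0])))
    cv2.imwrite(f'pics/{n}3.png',cv2.resize(p[110:380,150:470],(711,600))[:,:,::-1])
H=np.array([.619,.2125])
for th in [50.9,45,40,35,30,25,20,15,10,8,6,4,2,0,-1]:
    f=np.radians(-100.5-th); d=np.array([np.cos(f),np.sin(f)]); n=np.array([d[1],-d[0]])
    print(th,((H+.218*d+.015*n)*1000).round(1))
E
```

```text
time: 13.25
ee_pos: [0.4082, 0.1428, 0.1961]
tcp_rot: [-180.0, -0.0, 118.5]
wrist_force: [-0.4, 0.0, 0.8]
opening: -0.0001
grasp_force: 0.0
scene 95 [0.48232598 0.13774085] [0.62061795 0.21288021] [0.8809 0.4734 0.5759 0.1879] 28.25459
side 174 [0.41103105 0.09669697] [0.62260961 0.21468847] [0.8795 0.476  0.5444 0.1717] 28.42194
50.9 [420.4 121.3]
45 [430.8 101.4]
40 [441.2  85.4]
35 [453.   70.4]
30 [466.   56.5]
25 [480.2  43.7]
20 [495.4  32.3]
15 [511.6  22.2]
10 [528.6  13.6]
8 [535.6  10.5]
6 [542.7   7.7]
4 [549.9   5.2]
2 [557.2   2.9]
0 [564.5   0.9]
-1 [568.2  -0. ]
```

View pics/side3.png

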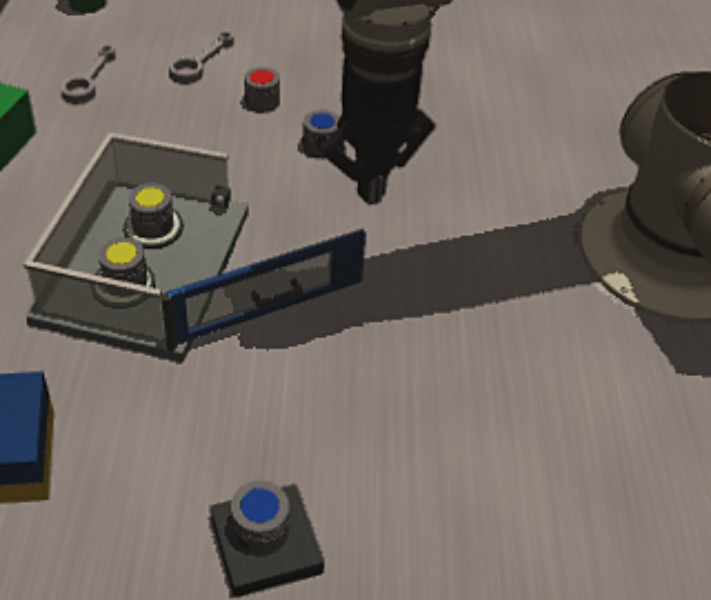

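The side view shows both pistons on their pans, with the gripper shut above the door's outer side. The door upright is at ~(348,258).

```bash
python3 -m jog '[{"rotation":[0,0,0],"translation":[0,0,-10],"grip":0},{"rotation":[0,0,0],"translation":[0,0,-30],"grip":0},{"rotation":[0,0,0],"translation":[0,0,-55],"grip":0},{"rotation":[0,0,0],"translation":[0,0,-80],"grip":0},{"rotation":[0,0,0],"translation":[0,0,-105],"grip":0},{"rotation":[0,0,0],"translation":[0,0,-128],"grip":0},{"rotation":[0,0,0],"translation":[0,0,-142],"grip":0},{"rotation":[0,0,0],"translation":[0,0,-146],"grip":0},{"rotation":[0,0,0],"translation":[0,0,-146],"grip":0},{"rotation":[0,0,0],"translation":[3,-6,-146],"grip":0},{"rotation":[0,0,0],"translation":[6,-12,-146],"grip":0},{"rotation":[0,0,0],"translation":[9,-17,-146],"grip":0},{"rotation":[0,0,0],"translation":[10,-20,-146],"grip":0},{"rotation":[0,0,0],"translation":[11,-22,-146],"grip":0},{"rotation":[0,0,0],"translation":[11,-22,-146],"grip":0}]'
```

```text
time: 14.85
ee_pos: [0.4197, 0.1206, 0.0509]
tcp_rot: [180.0, 0.0, 118.5]
wrist_force: [0.3, -0.6, -0.9]
opening: 0.0
grasp_force: 0.0
```

```bash
python3 -m jog '[{"rotation":[0,0,1.5],"translation":[2.5,-5,0],"grip":0},{"rotation":[0,0,3.5],"translation":[6,-12,0],"grip":0},{"rotation":[0,0,6],"translation":[10.5,-20,0],"grip":0},{"rotation":[0,0,8.5],"translation":[16,-28,0],"grip":0},{"rotation":[0,0,11],"translation":[21,-36,0],"grip":0},{"rotation":[0,0,13.5],"translation":[27,-44,0],"grip":0},{"rotation":[0,0,16],"translation":[32.5,-51,0],"grip":0},{"rotation":[0,0,18.5],"translation":[39,-58,0],"grip":0},{"rotation":[0,0,21],"translation":[45.5,-65,0],"grip":0},{"rotation":[0,0,23.5],"translation":[52.5,-71.5,0],"grip":0},{"rotation":[0,0,26],"translation":[60,-77.5,0],"grip":0},{"rotation":[0,0,28.5],"translation":[67,-83.5,0],"grip":0},{"rotation":[0,0,31],"translation":[75,-89,0],"grip":0},{"rotation":[0,0,33],"translation":[81,-93,0],"grip":0},{"rotation":[0,0,35],"translation":[87,-97,0],"grip":0},{"rotation":[0,0,36],"translation":[91,-99,0],"grip":0},{"rotation":[0,0,36],"translation":[91,-99,0],"grip":0}]'
python3 - <<'E'
from h import *
for n in ['scene','side']:
    p,D=imaging.camera(n); i,M=T(n); C=cloud(i,M,D); hsv=cv2.cvtColor(p,cv2.COLOR_RGB2HSV)
    m=(hsv[...,0]>100)&(hsv[...,0]<125)&(hsv[...,1]>110)&(C[...,2]>.092)&(C[...,2]<.115)&(D>0)&(C[...,0]>.35)&(C[...,0]<.75)&(C[...,1]>-.05)&(C[...,1]<.3)
    q=C[m][:,:2]; l=cv2.fitLine(q.astype(np.float32),cv2.DIST_HUBER,0,.01,.01).ravel(); print(n,len(q),q.min(0),q.max(0),l.round(4),np.degrees(np.arctan2(l[1],l[0])))
    cv2.imwrite(f'pics/{n}4.png',cv2.resize(p[110:380,150:470],(711,600))[:,:,::-1])
E
```

```text
time: 16.55
ee_pos: [0.5108, 0.0218, 0.0507]
tcp_rot: [-180.0, -0.0, 154.5]
wrist_force: [0.2, -0.4, 0.1]
opening: -0.0004
grasp_force: 0.0
scene 161 [0.52313808 0.008845  ] [0.62197956 0.20815806] [0.4354 0.9002 0.5787 0.1194] 64.189
side 169 [0.54261875 0.04558722] [0.62286292 0.21103037] [0.4336 0.9011 0.5825 0.1304] 64.304306
```

View pics/scene4.png

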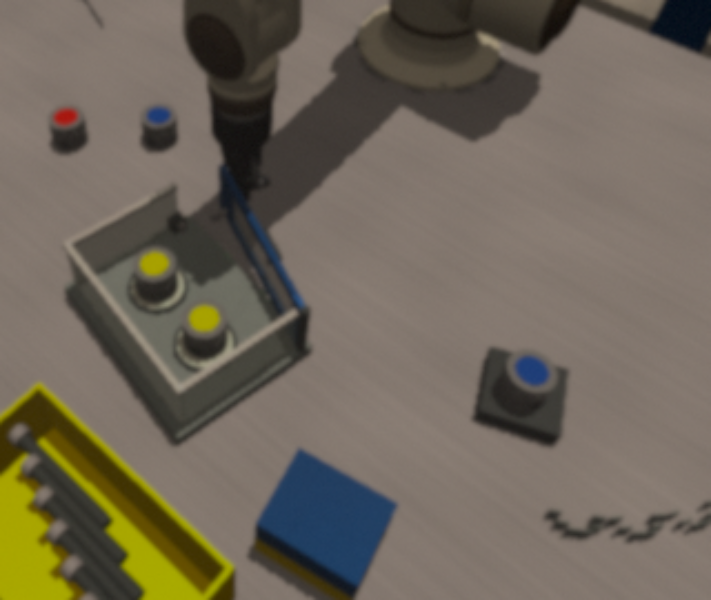

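The door follows the pusher, now about 15° open, and both pistons are undisturbed. I continue slowly.

```bash
python3 -m jog '[{"rotation":[0,0,1],"translation":[3,-1.5,0],"grip":0},{"rotation":[0,0,2],"translation":[7,-3.5,0],"grip":0},{"rotation":[0,0,3.5],"translation":[12,-6,0],"grip":0},{"rotation":[0,0,5],"translation":[17,-8.5,0],"grip":0},{"rotation":[0,0,6],"translation":[20.5,-10,0],"grip":0},{"rotation":[0,0,7],"translation":[24,-11.5,0],"grip":0},{"rotation":[0,0,8],"translation":[27.5,-13,0],"grip":0},{"rotation":[0,0,8.5],"translation":[29.5,-14,0],"grip":0},{"rotation":[0,0,9],"translation":[31,-14.5,0],"grip":0},{"rotation":[0,0,9],"translation":[31,-14.5,0],"grip":0}]'
python3 -m jog '[{"rotation":[0,0,0.5],"translation":[1.8,-0.6,0],"grip":0},{"rotation":[0,0,1],"translation":[3.6,-1.2,0],"grip":0},{"rotation":[0,0,1.5],"translation":[5.4,-1.9,0],"grip":0},{"rotation":[0,0,2],"translation":[7.3,-2.5,0],"grip":0},{"rotation":[0,0,2],"translation":[7.3,-2.5,0],"grip":0}]'
python3 -m jog '[{"rotation":[0,0,0.5],"translation":[1.8,-0.6,0],"grip":0},{"rotation":[0,0,1],"translation":[3.6,-1.2,0],"grip":0},{"rotation":[0,0,1],"translation":[3.6,-1.2,0],"grip":0}]'
```

```text
time: 17.65
ee_pos: [0.5417, 0.0073, 0.0508]
tcp_rot: [-180.0, 0.0, 163.5]
wrist_force: [-0.3, -0.5, -0.4]
opening: -0.0003
grasp_force: 0.0
time: 18.15
ee_pos: [0.5477, 0.005, 0.0505]
tcp_rot: [-180.0, -0.2, 165.6]
wrist_force: [-7.0, 1.5, 1.9]
opening: -0.0001
grasp_force: 0.0
time: 18.45
ee_pos: [0.5503, 0.004, 0.0501]
tcp_rot: [-180.0, -0.3, 166.6]
wrist_force: [-10.6, 1.5, 1.4]
opening: 0.0001
grasp_force: 0.0
```

```bash
python3 -m jog '[{"rotation":[0,0,0.2],"translation":[0.8,-0.2,0],"grip":0},{"rotation":[0,0,0.4],"translation":[1.6,-0.5,0],"grip":0},{"rotation":[0,0,0.4],"translation":[1.6,-0.5,0],"grip":0}]'
python3 -m jog '[{"rotation":[0,0,0.2],"translation":[0.8,-0.2,0],"grip":0},{"rotation":[0,0,0.4],"translation":[1.6,-0.5,0],"grip":0},{"rotation":[0,0,0.4],"translation":[1.6,-0.5,0],"grip":0}]'
python3 -m jog '[{"rotation":[0,0,0.2],"translation":[0.8,-0.2,0],"grip":0},{"rotation":[0,0,0.4],"translation":[1.6,-0.5,0],"grip":0},{"rotation":[0,0,0.4],"translation":[1.6,-0.5,0],"grip":0}]'
```

```text
time: 18.75
ee_pos: [0.5525, 0.0033, 0.0501]
tcp_rot: [-180.0, -0.2, 166.9]
wrist_force: [-7.1, 0.8, -0.2]
opening: 0.0001
grasp_force: 0.0
time: 19.05
ee_pos: [0.5546, 0.0027, 0.0502]
tcp_rot: [-180.0, -0.2, 167.3]
wrist_force: [-4.7, 0.3, 0.0]
opening: -0.0001
grasp_force: 0.0
time: 19.35
ee_pos: [0.5567, 0.0021, 0.0503]
tcp_rot: [-180.0, -0.1, 167.7]
wrist_force: [-3.4, 0.5, -2.0]
opening: -0.0002
grasp_force: 0.0
```

Past the peak; I follow it in until it seats.

```bash
python3 -m jog '[{"rotation":[0,0,0.3],"translation":[1,-0.3,0],"grip":0},{"rotation":[0,0,0.5],"translation":[2,-0.6,0],"grip":0},{"rotation":[0,0,0.5],"translation":[2,-0.6,0],"grip":0}]'
python3 -m jog '[{"rotation":[0,0,0.3],"translation":[1,-0.3,0],"grip":0},{"rotation":[0,0,0.5],"translation":[2,-0.6,0],"grip":0},{"rotation":[0,0,0.5],"translation":[2,-0.6,0],"grip":0}]'
python3 -m jog '[{"rotation":[0,0,0.3],"translation":[1,-0.2,0],"grip":0},{"rotation":[0,0,0.5],"translation":[2,-0.5,0],"grip":0},{"rotation":[0,0,0.5],"translation":[2,-0.5,0],"grip":0}]'
```

```text
time: 19.65
ee_pos: [0.5599, 0.0015, 0.0511]
tcp_rot: [180.0, 0.1, 168.2]
wrist_force: [-0.9, 0.1, -0.2]
opening: 0.0002
grasp_force: 0.0
time: 19.95
ee_pos: [0.5617, 0.0009, 0.051]
tcp_rot: [180.0, 0.0, 168.7]
wrist_force: [0.5, -1.3, -0.3]
opening: -0.0001
grasp_force: 0.0
time: 20.25
ee_pos: [0.562, 0.0007, 0.0507]
tcp_rot: [-180.0, -0.2, 169.2]
wrist_force: [-8.0, 1.2, 4.0]
opening: -0.0003
grasp_force: 0.0
```

```bash
python3 -m jog '[{"rotation":[0,0,0],"translation":[0.7,0,0],"grip":0},{"rotation":[0,0,0],"translation":[0.7,0,0],"grip":0},{"rotation":[0,0,0],"translation":[-2,0,0],"grip":0},{"rotation":[0,0,0],"translation":[-8,1,0],"grip":0},{"rotation":[0,0,0],"translation":[-20,4,0],"grip":0},{"rotation":[0,0,0],"translation":[-40,7,0],"grip":0},{"rotation":[0,0,0],"translation":[-60,11,0],"grip":0},{"rotation":[0,0,0],"translation":[-80,14,15],"grip":0},{"rotation":[0,0,0],"translation":[-100,14,45],"grip":0},{"rotation":[0,0,0],"translation":[-120,14,80],"grip":0},{"rotation":[0,0,0],"translation":[-130,14,110],"grip":0},{"rotation":[0,0,0],"translation":[-135,14,125],"grip":0},{"rotation":[0,0,0],"translation":[-135,14,125],"grip":0},{"rotation":[0,0,0],"translation":[-135,14,125],"grip":0}]'
python3 - <<'E'
from h import *
for n in ['scene','side']:
    p,D=imaging.camera(n); i,M=T(n); C=cloud(i,M,D); hsv=cv2.cvtColor(p,cv2.COLOR_RGB2HSV)
    m=(hsv[...,0]>100)&(hsv[...,0]<125)&(hsv[...,1]>110)&(C[...,2]>.092)&(C[...,2]<.115)&(D>0)&(C[...,0]>.5)&(C[...,0]<.75)&(C[...,1]>-.05)&(C[...,1]<.3)
    q=C[m][:,:2]; l=cv2.fitLine(q.astype(np.float32),cv2.DIST_HUBER,0,.01,.01).ravel(); print(n,len(q),q.min(0),q.max(0),l.round(4),np.degrees(np.arctan2(l[1],l[0])))
    cv2.imwrite(f'pics/{n}5.png',cv2.resize(p[110:380,150:470],(711,600))[:,:,::-1])
    k,lb,s,c=cv2.connectedComponentsWithStats(((abs(hsv[...,0].astype(int)-28)<8)&(hsv[...,1]>120)).astype(np.uint8))
    for j in range(1,k):
        w=onz(i,M,c[j],.074)[0]
        if s[j][4]>40 and abs(w[0]-.68)<.1 and abs(w[1]-.07)<.1: print(n,w.round(4))
E
```

```text
time: 21.65
ee_pos: [0.4284, 0.0145, 0.1754]
tcp_rot: [180.0, 0.0, 169.2]
wrist_force: [-0.7, -0.5, -0.6]
opening: 0.0002
grasp_force: 0.0
scene 202 [ 0.57450312 -0.01843881] [0.62385343 0.2111197 ] [0.1975 0.9803 0.5993 0.0904] 78.60942
scene [0.6754 0.0232 0.074 ]
scene [0.6922 0.124  0.074 ]
side 210 [ 0.57338714 -0.02106255] [0.62377655 0.21346375] [0.1937 0.9811 0.5999 0.1041] 78.83108
side [0.6776 0.0247 0.074 ]
side [0.6941 0.1252 0.074 ]
```

View pics/side5.png

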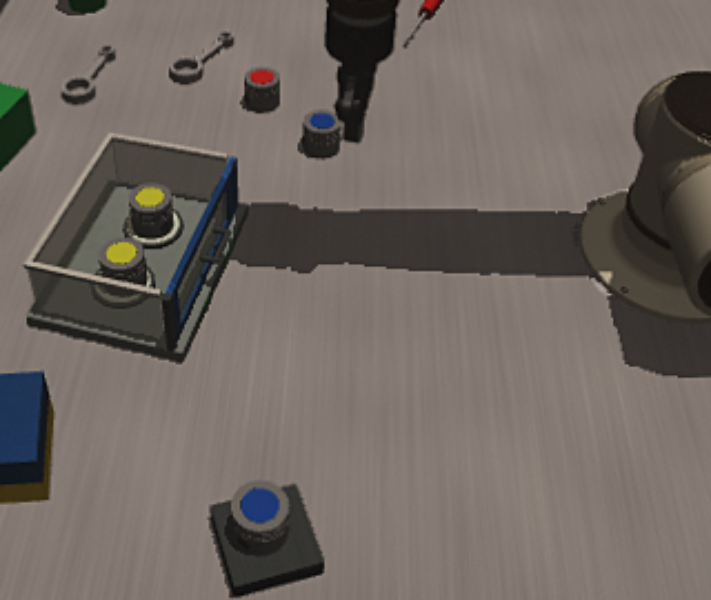

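The door is shut flush against the wall end (~(235,160)) and stayed shut after release. Both pistons are on their pans, with nothing touched.

```bash
python3 -c "
from workcell import bot; print(bot.job_done())"
```

```text
the job is handed in; nothing more can be done
None
```

I set the bench's yellow piston upright on the free pan beside the yellow one already there, pushed the door shut onto its catch where it stayed after release, left everything else untouched, and handed the job in at about 22 s (no verdict was shown).

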